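# Unhasp the tool chest and stand the tamper in it

### The arm

A 6-joint arm with a two-finger parallel gripper is mounted at the origin on the work surface. World frame = base frame: x ahead of the robot, y to its left, z up, the work surface at z = 0. Lengths are in mm, angles in rad, forces in N, time in s.
With the tool pointing down it reaches from about 275 to 1000 mm from the base axis. Payload 8.4 kg.
Tool frame: the origin (TCP) lies midway between the tips of the shut fingers; the grasp point (between the pads) lies 19 mm behind it; z points along the fingers, y is the line along which they close (so a half turn about z gives the same grasp; the last joint's range is limited). The gripper opens to 85 mm and grips with 20 to 120 N. Pads are 22 mm wide; open, the fingers measure 114 mm over their backs; the gripper's body (76 mm by 85 mm) begins 54 mm behind the grasp point. The pads swing forward as they close: fully open they stand 13 mm farther back than shut.
Start: joints at [1.233, 0.353, 1.633, -0, 1.155, -0.002], TCP at [205.951, 590.095, 200.081] pointing down, gripper open.
Joint ranges: [-2.63, 2.63], [-0.92, 2.1], [0.06, 2.66], [-1.3, 4.44], [0, 2.69], [-3.02, 3.02]. Speed limits (rad/s): [2.22, 2.22, 2.79, 3.14, 3.14, 3.14].

### API

Orientations are given as [roll, pitch, yaw] about the fixed x, y, z axes, in that order (R = Rz(yaw) Ry(pitch) Rx(roll)).
In Python, from rig import r gives the robot as it stands.
- The arm moves only by the shell command python3 -m inch 'ROWS' [OPENING] [FORCE]. ROWS is JSON, a list that holds one entry, the list of rows, each a list of 6 numbers: the shift along the tool's x, y, z scaled (see below), then the turn, a rotation vector about the tool's x, y, z scaled (see below). In form: [[[tx, ty, tz, wx, wy, wz], ...]]. A call has 1 to 8 rows; each row is the pose to reach, as a shift and turn from the pose commanded when the call began, along the tool's axes at that moment, turning the shorter way round; what a row does not reach only later rows make up. The controller multiplies each number of a shift by 20 cm and each number of a turn by pi rad. A row lasts 1/12 s, in which the tool goes at most 41.7 mm and 7.16 degrees, less where a joint would pass 70% of its speed; a pose out of reach is approached as far as the arm can. A call with a number of a shift or a turn outside -1 to 1 is refused whole. A call with a gripper value outside its range is refused whole. OPENING is the gripper's target within -1 to 1 (fully open at 1, half-way at 0, shut at -1), set as the call begins (- or left out, the last holds). The fingers move at their own pace and stop on an object; FORCE is the grip in N (left out, the last holds). Time passes only in rows, so rows that repeat a pose let the fingers close. It gives the time, the measured TCP pose, the force, the opening and the grip force at its end, in the units of the state.
- r.sense(): the state, without advancing time (a new reading comes with each control period).
- r.grab_frame(name): name is "scene" or "top" or "wrist"; returns the picture (420x560x3 uint8, red, green, blue); there is no depth.
- r.camera_info(name): a dict with "K" (3x3 intrinsics, pixels), "rvec" (rotation vector, rad) and "tvec" (3), from world to camera coordinates, as OpenCV has them; the wrist camera has in their place "mount" (4x4, takes a point from camera to tool coordinates, whose origin is the TCP and whose axes are the flange's). Camera axes: x right, y down, z forward; pixel columns grow to the right and rows downward; lengths in mm; the calibration is good to about 2 mm. A picture is of the moment at which its call begins: read the wrist's pose just before it. camera_info takes no time and is no camera call.
- r.sign_off(): hands the job in; it is judged then, once.
The state is a dict: "clock": time; "qpos": joint angles; "qvel": joint speeds; "joint_efforts": joint torques, N m; "eef_pos": TCP position; "tcp_rot": TCP orientation; "contact_force": force on the tool from outside, world axes, zero at the start; "wrist_torque": the same for the moment, N m; "opening": opening from 0.0 (shut) to 1.0 (fully open); "grasp_force": force on a finger pad.
Only numpy, scipy, OpenCV 4.12 (cv2) and the standard library are available. Lean on these libraries where they do the work, as an engineer would, in place of code of your own. Each camera call takes 0.05 s, during which the arm holds its last target. There are 200 camera calls.

### The job

Put the tamper away in the tool chest: flip the hasp off its staple and swing it well down out of the way, raise the lid until it stands about upright, and then stand the tamper upright, foot down, inside the copper ring on the chest's floor. Leave the lid standing open, the hasp clear, and the dish, jar, loose core ring, weight and spatula on the bench where they are.

Things in the scene. Friction and masses are not known exactly. Their poses are not given: they have to be found in the camera images.
- chest: Tool chest fixed on the bench: grey steel box, 200 mm (x) by 220 mm (y), open top 100 mm above the bench, walls and floor 5 mm thick, flat aluminium lid with its top at 106 mm. Origin: centre of its underside. x points from the front (hasp side) to the back (lid hinge side), y along the front, parallel to both hinge lines, z up.
- hasp_hinge (a point): Fixed middle of the hasp's hinge line, low on the chest's front, 55 mm above the bench and 113.5 mm from the chest's centre. Axes as the chest's.
- hasp_lug (a point): Centre of the round lug on the hasp's free end, to be pinched: a disc of 26 mm diameter, 18 mm thick along the chest's y (flat faces free at both sides), 88 mm from the hinge line, 143 mm above the bench when shut. The hasp is a steel strap 44 mm wide, standing up against the chest's front; a staple on the lid's front edge sticks 7 mm out through its slot and stops the lid from rising.
- hasp (a joint): Hasp angle: 0 = shut over the staple (may start up to 0.1), grows as it swings out (towards the chest's -x) and down; 1.57 = strap level; stop at 1.7. A stiff hinge (0.12 N m): it stays where it is left. It is off the staple from about 0.4; well down out of the way is about 1.2 and more.
- lid_lug (a point): Centre of the round black lug on the lid's top towards the front, the lid's handle: a disc of 32 mm diameter, 18 mm thick along the chest's y (pinch its two flat faces, along y), on an 18 mm wide neck. Lid shut: 146 mm above the bench, 40 mm above the lid's top, 40 mm behind its front edge. It lies 165 mm in front of the hinge line and 46 mm above it, and swings up and back with the lid.
- lid_hinge (a point): Fixed middle of the lid's hinge line along the chest's back rim, 100 mm above the bench. The line is parallel to the chest's y (see hasp_hinge). Its axes turn with the lid; lid shut, they are the chest's.
- lid (a joint): Lid angle: 0 = shut, 1.57 = upright, stop at 1.7. A stiff hinge (0.6 N m), lid 0.4 kg: it stays where it is left. Raising takes about 7 N at the lug.
- ring (a point): Centre of the copper ring fixed on the chest's floor, at floor height (5 mm above the bench). Ring: inner diameter 62 mm, outer 72 mm, 30 mm high. Its axes are the chest's; it lies 20 mm from the chest's centre towards the front, hidden until the lid is raised.
- tamper_mid (a point): Centre, half-way up, of the green anodised aluminium tamper, which stands loose on the bench: 165 mm tall, foot a disc of 48 mm diameter and 28 mm high at the bottom, then a round stem of 24 mm diameter up to 110 mm and a round grip of 28 mm diameter from 115 mm to the top. 0.2 to 0.42 kg. z points up along the tamper; the foot's underside is 82.5 mm below this point.
- tamper_foot (a point): Centre of the underside of the tamper's foot.
- dish: Shallow white ceramic drying dish, 110 mm across, 32 mm high; bystander. Origin under its centre.
- jar: Sample jar with a steel cap, 64 mm across, 85 mm high; bystander. Origin under its centre.
- core_ring: Loose aged copper core ring standing on the bench, 76 mm across, 60 mm high; bystander. Origin under its centre.
- weight: Brass balance weight, 52 mm across, 70 mm high; bystander. Origin under its centre.
- spatula: Spatula lying on the bench; bystander.
Mind the look-alikes: they are no part of the job. There is more than one size of the part that bears tamper_mid; the job needs the smallest.

How it is judged (in metres and radians):
On the way, in this order (a step that is already met when the one before it is completed fails the run):
1. the hasp is off its staple and swung well down (beyond 1.0 rad) while the lid is still shut (value of joint hasp above 1 rad and value of joint lid below 0.15 rad), for 0.2 s.
2. the lid is raised to about upright (beyond 1.2 rad) (value of joint lid above 1.2 rad), for 0.2 s.
At the end, for the whole second after the job is handed in: The lid stands open beyond 1.2 rad, the hasp is swung down beyond 1.0 rad, and the tamper stands released and at rest, foot down, in the copper ring: its foot within 12 mm of the ring's centre and within 6 mm of the chest's floor, upright within 0.1 rad (value of joint lid above 1.2 rad and value of joint hasp above 1 rad and horizontal distance between tamper_foot and ring below 0.012 m and z of tamper_foot in the frame of ring below 0.006 m and angle between tamper_mid's own z axis and vertical below 0.1 rad and linear speed of tamper below 0.02 m/s); the robot touches nothing.
It fails at once if a bystander (dish, jar, loose core ring, weight or spatula) is shifted by more than 40 mm (distance of any of dish, jar, core_ring, weight, spatula from where it was at the start of the episode above 0.04 m).
It also fails if it takes over 67 s, if anything falls off the work surface, if the arm or the gripper's body presses on something with over 40 N, if the wrist force passes 120 N, or if a joint passes its speed limit or range.

## Working session

There is one attempt and no reset: what is moved stays moved. The work goes in short steps, Python scripts to look and compute and a shell command to move; the robot and the scene stay as the last step left them, time stands still between calls to the robot, and variables do not carry over. Pictures are saved under pics/ and viewed, at most 10 in all, crops included, and the job is handed in when it is done.

```bash
ls; mkdir -p pics
python3 - <<'E'
from rig import r
import cv2
for n in("scene","top"):
    cv2.imwrite(f"pics/{n}0.png",r.grab_frame(n)[:,:,::-1]); i=r.camera_info(n); print(n,i)
print(r.camera_info("wrist")); print(r.sense())
E
```

```text
pics
scene {'K': array([[389.57255035,   0.        , 274.24755674],
       [  0.        , 389.57255035, 206.44366941],
       [  0.        ,   0.        ,   1.        ]]), 'rvec': array([ 2.07308009,  1.13128456, -0.51677684]), 'tvec': array([-316.03241643, -193.12060805, 1501.82533997])}
top {'K': array([[435.42737932,   0.        , 273.46725346],
       [  0.        , 435.42737932, 213.65370287],
       [  0.        ,   0.        ,   1.        ]]), 'rvec': array([ 2.12565615, -2.13812847,  0.17195711]), 'tvec': array([  38.99635338,  552.35603331, 1347.41922648])}
{'K': array([[343.56829672,   0.        , 276.36320013],
       [  0.        , 343.56829672, 208.76221187],
       [  0.        ,   0.        ,   1.        ]]), 'mount': array([[ 4.90723602e-04, -9.64609115e-01, -2.63683551e-01,
         6.63143297e+01],
       [ 9.99999321e-01,  1.94657865e-04,  1.14893219e-03,
         4.98524858e-01],
       [-1.05694238e-03, -2.63683935e-01,  9.64608555e-01,
        -1.74636233e+02],
       [ 0.00000000e+00,  0.00000000e+00,  0.00000000e+00,
         1.00000000e+00]])}
{'clock': 0.1, 'qpos': array([ 1.23259022e+00,  3.53540996e-01,  1.63405175e+00,  3.44473251e-05,
        1.15520090e+00, -2.40154396e-03]), 'qvel': array([-0.00077825, -0.00111133, -0.00110888, -0.00085883,  0.00136823,
       -0.00028072]), 'joint_efforts': array([-5.23326853e-04, -6.06359553e+01, -3.42819464e+01,  1.84963784e-05,
        3.93671013e-03, -5.15020218e-06]), 'eef_pos': array([205.79337595, 589.66241994, 199.46387204]), 'tcp_rot': array([-3.14039173e+00, -3.43824654e-05,  2.80577415e+00]), 'contact_force': array([-0.46873554, -0.29967515,  0.07314227]), 'wrist_torque': array([0.00926969, 0.02335084, 0.0492667 ]), 'grasp_force': 0.0, 'opening': 0.9957435400950666}
```

View pics/scene0.png

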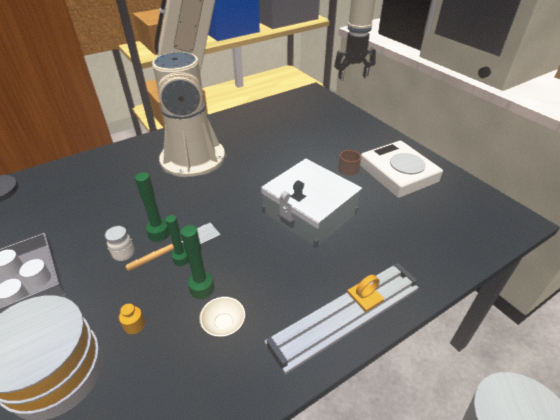

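View pics/top0.png

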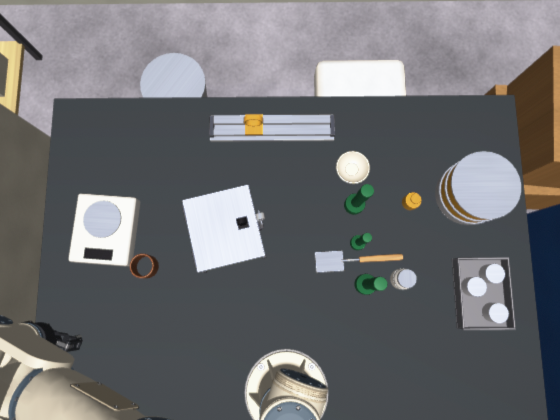

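The scene has three green tampers, at scene pixels (150,205), (177,240) and (197,262), which are top pixels (368,284), (360,241) and (356,203). The middle one is clearly the shortest, so it fits "smallest". I'll check it in an enlarged crop alongside the chest.

Run:
```python
import cv2,numpy as np
t=cv2.imread("pics/top0.png");s=cv2.imread("pics/scene0.png")
f=lambda im,x,y,w,h,k:cv2.resize(im[y:y+h,x:x+w],None,fx=k,fy=k,interpolation=cv2.INTER_CUBIC)
a=np.vstack([f(t,178,180,100,100,4)[:400], np.zeros((0,400,3),np.uint8)])
b=f(t,330,180,80,120,3.3333); b=cv2.resize(b,(267,400))
top=np.hstack([a,b])
c=f(s,255,155,110,90,4);c=cv2.resize(c,(400,327))
d=cv2.resize(s[165:305,120:234],(267,327))
cv2.imwrite("pics/crop1.png",np.hstack([a,c[:400] if c.shape[0]>=400 else np.vstack([c,np.zeros((73,400,3),np.uint8)])]))
cv2.imwrite("pics/crop2.png",np.hstack([b,np.vstack([d,np.zeros((73,267,3),np.uint8)])]))
```

```text
(no output)
```

View pics/crop1.png

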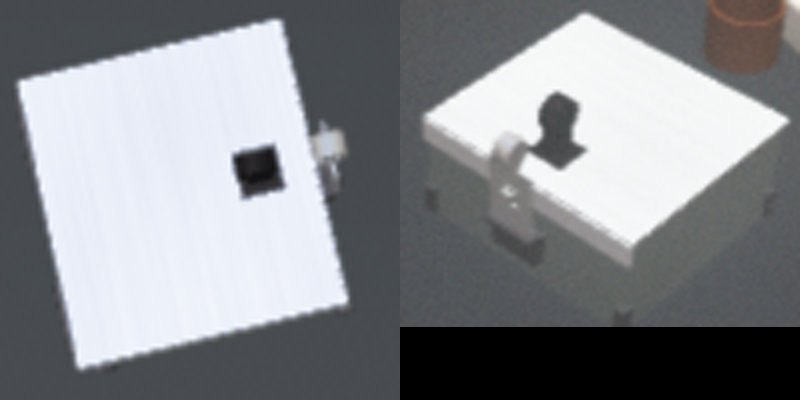

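View pics/crop2.png

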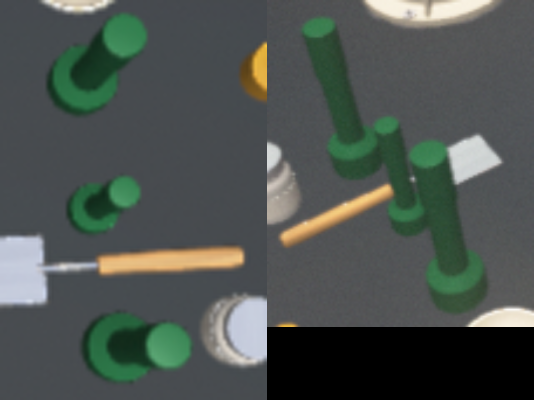

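The enlarged crop confirms that the middle tamper (crop (105,205), top pixel about (361,241)) is the smallest. The spatula handle lies just beside it. The lid corners in the crop are (18,80), (281,19), (348,303) and (79,368), and the hasp is on the right side, which is the front.

```bash
cat > h.py <<'E'
import cv2,numpy as np
from rig import r
from scipy.spatial.transform import Rotation as Ro
def ray(n,px,pose=None):
    i=r.camera_info(n)
    d=np.linalg.inv(i["K"])@[px[0],px[1],1]
    if n=="wrist":
        p,rot=pose; R=Ro.from_euler("xyz",rot).as_matrix(); M=np.array(i["mount"])
        return R@M[:3,3]+p, R@M[:3,:3]@d
    R=cv2.Rodrigues(i["rvec"])[0]; return -R.T@i["tvec"],R.T@d
def onz(n,px,z,pose=None):
    o,d=ray(n,px,pose); return o+d*(z-o[2])/d[2]
def proj(n,P,pose=None):
    i=r.camera_info(n)
    if n=="wrist":
        p,rot=pose; R=Ro.from_euler("xyz",rot).as_matrix(); M=np.array(i["mount"])
        c=M[:3,:3].T@(R.T@(np.array(P,float)-p)-M[:3,3])
    else: c=cv2.Rodrigues(i["rvec"])[0]@P+i["tvec"]
    return (i["K"]@(c/c[2]))[:2]
def move(target_p,target_R,s=None):
    "row numbers from measured pose to target"
    s=s or r.sense(); R=Ro.from_euler("xyz",s["tcp_rot"])
    t=R.inv().apply(np.array(target_p)-s["eef_pos"])/200
    w=(R.inv()*target_R).as_rotvec()/np.pi
    return np.round(np.r_[t,w],4)
E
python3 - <<'E'
from h import *
t=cv2.imread("pics/top0.png")
g=cv2.cvtColor(t,cv2.COLOR_BGR2GRAY)
m=np.zeros_like(g);m[180:275,178:268]=(g[180:275,178:268]>150)
n,l,st,c=cv2.connectedComponentsWithStats(m);k=1+st[1:,4].argmax()
m=(l==k).astype(np.uint8);cs=max(cv2.findContours(m,0,1)[0],key=cv2.contourArea)
print(st[k])
f=lambda x,y:((x+.5)/4-.5+178,(y+.5)/4-.5+180)
P=np.array([onz("top",f(*q),106) for q in[(18,80),(281,19),(348,303),(79,368)]])
print(P.round(1)); 
for i in range(4):
  d=P[(i+1)%4]-P[i];print(np.linalg.norm(d).round(1),np.degrees(np.arctan2(d[1],d[0])).round(2))
print("mid",P.mean(0),"front mid",(P[1]+P[2])/2,"back",(P[0]+P[3])/2)
print("lid lug",onz("top",f(258,162),160))
# green top
h=cv2.cvtColor(t,cv2.COLOR_BGR2HSV)
q=lambda x,y:((x+.5)/3.3333-.5+330,(y+.5)/3.3333-.5+180)
print("tamp top",onz("top",q(124,192),165),"foot",onz("top",q(93,209),28))
s=lambda x,y:((x+.5)/(267/114)-.5+120,(y+.5)/(327/140)-.5+165)
print("scene top",onz("scene",s(387,126) if 0 else s(387-267,126),165),"scene foot bottom-ish",onz("scene",s(405-267,207),28))
E
```

```text
[ 182  185   83   87 4981]
[[588.2 316.7 106. ]
 [635.  114.2 106. ]
 [415.2  62.8 106. ]
 [367.8 264.5 106. ]]
207.9 -76.98
225.7 -166.82
207.2 103.24
226.5 13.34
mid [501.53279145 189.56290429 106.        ] front mid [525.10284676  88.50707834 106.        ] back [477.96273615 290.61873023 106.        ]
lid lug [514.80223977 127.09687898 160.        ]
tamp top [ 461.6375435  -234.72050138  165.        ] foot [ 460.69774724 -233.02577542   28.        ]
scene top [ 465.71228488 -235.72550145  165.        ] scene foot bottom-ish [ 461.85434184 -238.55187965   28.        ]
```

```bash
python3 -m inch '[[[-0.785,-0.625,-0.1,0,0,0],[-0.785,-0.625,-0.1,0,0,0],[-0.785,-0.625,-0.1,0,0,0],[-0.785,-0.625,-0.1,0,0,0],[-0.785,-0.625,-0.1,0,0,0]]]'; python3 -m inch '[[[-0.785,-0.625,-0.1,0,0,0],[-0.785,-0.625,-0.1,0,0,0],[-0.785,-0.625,-0.1,0,0,0],[-0.785,-0.625,-0.1,0,0,0],[-0.785,-0.625,-0.1,0,0,0]]]'; python3 -m inch '[[[-0.785,-0.625,-0.1,0,0,0.32],[-0.785,-0.625,-0.1,0,0,0.32],[-0.785,-0.625,-0.1,0,0,0.32],[-0.785,-0.625,-0.1,0,0,0.32],[-0.785,-0.625,-0.1,0,0,0.32],[-0.785,-0.625,-0.1,0,0,0.32],[-0.785,-0.625,-0.1,0,0,0.32],[-0.785,-0.625,-0.1,0,0,0.32]]]'
python3 - <<'E'
from h import *
s=r.sense();p=(s["eef_pos"],s["tcp_rot"]);np.savez("w1.npz",p=p[0],r=p[1])
im=r.grab_frame("wrist")[:,:,::-1];cv2.imwrite("pics/w1.png",im);print(p,s["clock"])
for P in [(527.3,79,143),(516,127.5,146),(525.1,88.5,106)]:print(proj("wrist",P,p))
E
```

```text
clock: 0.52
eef_pos: [313.6, 417.9, 220.0]
tcp_rot: [-3.141, 0.0, 2.806]
contact_force: [0.1, 1.2, 0.1]
opening: 0.998
grasp_force: 0.0
clock: 0.93
eef_pos: [420.8, 248.2, 240.3]
tcp_rot: [-3.141, 0.0, 2.806]
contact_force: [0.3, 0.5, -0.3]
opening: 0.997
grasp_force: 0.0
clock: 1.6
eef_pos: [527.1, 79.8, 259.6]
tcp_rot: [-3.141, -0.0, 1.798]
contact_force: [-0.3, 0.2, -0.2]
opening: 1.003
grasp_force: 0.0
(array([527.10972206,  79.84575099, 259.63679917]), array([-3.14065257e+00, -1.37480246e-04,  1.79774102e+00])) 1.6
[275.6008489  195.95792116]
[275.4682921  137.82957238]
[275.68202243 177.44457191]
```

View pics/w1.png

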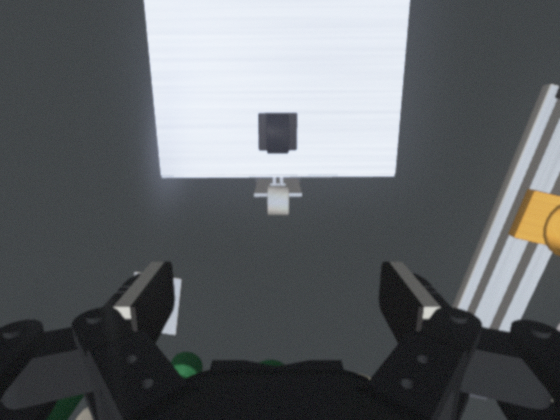

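Wrist picture: hasp lug centre at about (278,200), lid lug at (278,132) and lid front edge at row 177. Everything sits about 3 px right of the prediction, so I shift 2.4 mm along tool y. I'll pinch the hasp lug now.

```bash
python3 -m inch '[[[-0.019,0.012,0.3,0,0,0],[-0.019,0.012,0.45,0,0,0],[-0.019,0.012,0.628,0,0,0],[-0.019,0.012,0.628,0,0,0],[-0.019,0.012,0.628,0,0,0]]]' ; python3 -m inch '[[[0,0,0,0,0,0],[0,0,0,0,0,0],[0,0,0,0,0,0],[0,0,0,0,0,0],[0,0,0,0,0,0],[0,0,0,0,0,0],[0,0,0,0,0,0],[0,0,0,0,0,0]]]' -1 30
```

```text
clock: 2.07
eef_pos: [528.5, 77.6, 133.1]
tcp_rot: [-3.137, -0.0, 1.808]
contact_force: [0.5, 0.8, 0.9]
opening: 1.0
grasp_force: 0.0
clock: 2.73
eef_pos: [530.3, 77.7, 134.6]
tcp_rot: [3.141, 0.0, 1.806]
contact_force: [-0.6, 0.0, -0.3]
opening: 0.001
grasp_force: 0.0
```

Run:
```python
from h import *
s=r.sense();p=(s["eef_pos"],s["tcp_rot"])
im=r.grab_frame("wrist")[:,:,::-1];sc=r.grab_frame("scene")[:,:,::-1]
cv2.imwrite("pics/w2.png",np.hstack([im[100:400,140:420],cv2.resize(sc[130:250,240:370],None,fx=2.5,fy=2.5,interpolation=2)]))
g=19;R=Ro.from_euler("xyz",p[1]).as_matrix();print(proj("wrist",p[0],p),proj("wrist",p[0]-R[:,2]*19,p))
```

```text
[275.09918302 243.18124519] [274.9916108  257.16709823]
```

View pics/w2.png

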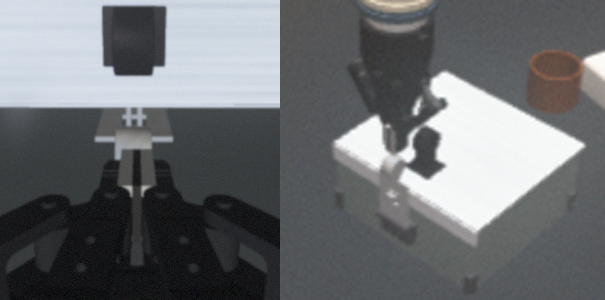

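Run:
```python
from h import *
w=np.load("w1.npz");s=r.sense();p1=(w["p"],w["r"]);p2=(s["eef_pos"],s["tcp_rot"])
ex=np.array([np.cos(1.8),np.sin(1.8),0]);ey=np.array([-ex[1],ex[0],0])
C=np.array([501.5,189.6,0])-2.4*ey
for a in(0,.05,.1,.15):
  c=C+ex*(-113.5-88*np.sin(a))+[0,0,55+88*np.cos(a)]
  for p in(p1,p2):
    q=np.array([proj("wrist",c+13*(np.cos(t)*ex+np.sin(t)*np.array([0,0,1])),p) for t in np.linspace(0,6.28,60)])
    print(a,c.round(1),"rows",q[:,1].min().round(1),q[:,1].max().round(1),"col",q[:,0].mean().round(1))
for d in(0,40): print(proj("wrist",C+ex*(-103)+ey*d+[0,0,106],p1),proj("wrist",C+ex*(-103)+ey*d+[0,0,106],p2))
```

```text
0 [529.6  79.6 143. ] rows 180.9 210.8 col 278.4
0 [529.6  79.6 143. ] rows 220.2 271.0 col 274.7
0.05 [530.6  75.3 142.9] rows 185.8 215.6 col 278.4
0.05 [530.6  75.3 142.9] rows 228.2 278.8 col 274.6
0.1 [531.6  71.1 142.6] rows 190.7 220.3 col 278.4
0.1 [531.6  71.1 142.6] rows 235.9 286.3 col 274.6
0.15 [532.6  66.8 142. ] rows 195.4 224.9 col 278.4
0.15 [532.6  66.8 142. ] rows 243.4 293.3 col 274.5
[278.14275129 176.58951875] [274.99321963 207.23569768]
[236.72261329 176.66089082] [209.59845892 206.8523176 ]
```

Run:
```python
from h import *
t=cv2.imread("pics/w2.png")
s=r.grab_frame("scene")[:,:,::-1]
a=cv2.resize(t[90:200,75:195],(480,440),interpolation=2)
b=cv2.resize(s[165:220,265:305],(320,440),interpolation=2)
o=np.clip(np.hstack([a,b]).astype(float)*1.5+15,0,255).astype(np.uint8)
cv2.imwrite("pics/w3.png",o)
```

```text
(no output)
```

View pics/w3.png

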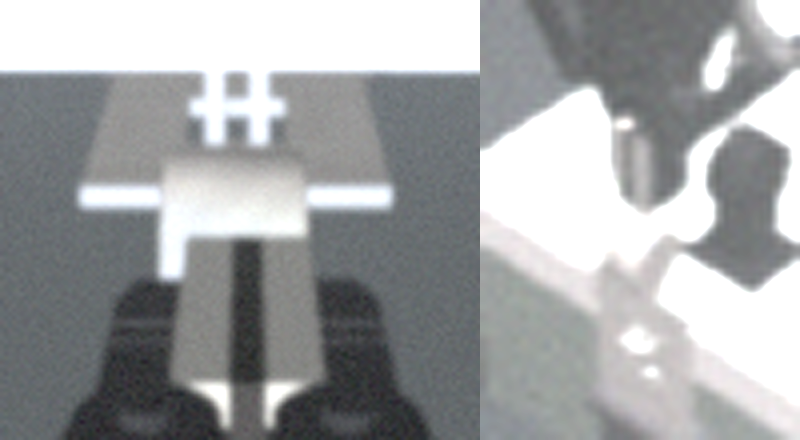

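The enlarged crop shows the shut fingers ending above the lug: the finger edge at crop row 237 overlaps it. Both wrist views put the real tips about 35 mm behind the reported TCP. I'll open, go lower and close again.

```bash
python3 -m inch '[[[0,0,0,0,0,0],[0,0,0,0,0,0],[0,0,0,0,0,0],[0,0,0,0,0,0],[0,0,0.06,0,0,0],[0,0,0.12,0,0,0],[0,0,0.17,0,0,0],[0,0,0.17,0,0,0]]]' 1 30 ; python3 -m inch '[[[0,0,0,0,0,0],[0,0,0,0,0,0],[0,0,0,0,0,0],[0,0,0,0,0,0],[0,0,0,0,0,0],[0,0,0,0,0,0],[0,0,0,0,0,0]]]' -1 30
```

```text
clock: 3.55
eef_pos: [528.9, 77.5, 98.6]
tcp_rot: [-3.138, -0.0, 1.806]
contact_force: [-1.5, -0.4, -0.5]
opening: 0.998
grasp_force: 0.0
clock: 4.13
eef_pos: [528.9, 77.4, 101.0]
tcp_rot: [-3.139, -0.0, 1.806]
contact_force: [-7.0, -1.8, 10.5]
opening: 0.207
grasp_force: 30.9
```

```bash
python3 -m inch '[[[-0.066,0,0.008,0,0,0],[-0.15,0,0.034,0,0,0],[-0.227,0,0.077,0,0,0],[-0.294,0,0.133,0,0,0],[-0.349,0,0.202,0,0,0],[-0.388,0,0.28,0,0,0],[-0.408,0,0.343,0,0,0],[-0.408,0,0.343,0,0,0]]]'; python3 -m inch '[[[0,0,0,0,0,0],[0,0,0,0,0,0]]]'
```

```text
clock: 4.8
eef_pos: [548.1, -4.4, 30.5]
tcp_rot: [-3.138, 0.002, 1.806]
contact_force: [-3.0, -14.3, 3.1]
opening: 0.206
grasp_force: 41.4
clock: 4.97
eef_pos: [548.1, -4.1, 31.4]
tcp_rot: [-3.139, 0.003, 1.807]
contact_force: [-3.3, -15.1, -1.7]
opening: 0.201
grasp_force: 40.8
```

The hasp followed the arc to about 1.35 rad. Next I release it, rise, and move over to the lid lug.

```bash
python3 -m inch '[[[0,0,0,0,0,0],[0,0,0,0,0,0],[0,0,0,0,0,0],[0,0,0,0,0,0],[0,0,0,0,0,0],[0,0,-0.2,0,0,0],[0,0,-0.4,0,0,0],[0,0,-0.6,0,0,0]]]' 1 30; python3 -m inch '[[[0,0,-0.2,0,0,0],[0,0,-0.25,0,0,0],[0.2,0.003,-0.25,0,0,0],[0.4,0.006,-0.25,0,0,0],[0.6,0.009,-0.25,0,0,0],[0.678,0.009,-0.25,0,0,0],[0.678,0.009,-0.25,0,0,0],[0.678,0.009,-0.25,0,0,0]]]'
python3 - <<'E'
from h import *
s=r.sense();p=(s["eef_pos"],s["tcp_rot"])
im=r.grab_frame("wrist")[:,:,::-1];sc=r.grab_frame("scene")[:,:,::-1]
cv2.imwrite("pics/w4.png",np.hstack([im[60:420,100:460],cv2.resize(sc[130:250,240:373],(400,360),interpolation=2)]))
print(proj("wrist",(518.2,128.2,162),p),proj("wrist",(518.2,128.2,146),p))
E
```

```text
clock: 5.63
eef_pos: [548.5, -1.4, 152.8]
tcp_rot: [-3.14, -0.001, 1.806]
contact_force: [1.3, -0.8, 0.2]
opening: 1.0
grasp_force: 0.0
clock: 6.3
eef_pos: [519.2, 131.3, 201.7]
tcp_rot: [-3.141, 0.0, 1.808]
contact_force: [0.1, -0.2, 0.1]
opening: 0.999
grasp_force: 0.0
[272.73133029 225.4573646 ] [272.95086942 218.37639164]
```

View pics/w4.png

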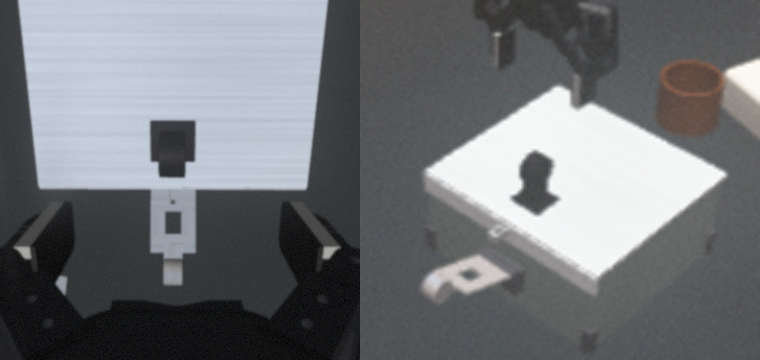

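Wrist view: the lid lug is at image (273,213), right under the gripper, and the hasp lies level. I go straight down and pinch it.

```bash
python3 -m inch '[[[0,0,0.2,0,0,0],[0,0,0.35,0,0,0],[0,0,0.44,0,0,0],[0,0,0.485,0,0,0],[0,0,0.485,0,0,0]]]' ; python3 -m inch '[[[0,0,0,0,0,0],[0,0,0,0,0,0],[0,0,0,0,0,0],[0,0,0,0,0,0],[0,0,0,0,0,0],[0,0,0,0,0,0],[0,0,0,0,0,0]]]' -1 60
python3 - <<'E'
from h import *
a0=np.arctan2(46,165);Rr=np.hypot(46,165)
def tcp(th,ti): # chest x,z of TCP rel hinge; tool z dir=(−sin ti, −cos ti)
    L=np.array([-Rr*np.cos(a0+th),Rr*np.sin(a0+th)]); return L+40*np.array([-np.sin(ti),-np.cos(ti)])
def rows(ths,k,th0):
    t0=k*th0;b=tcp(th0,t0)
    for th in ths:
        d=tcp(th,k*th)-b # tool x=(cos t,-sin t), z=(-sin t,-cos t)
        print(round((d@[np.cos(t0),-np.sin(t0)])/200,3),0,round((d@[-np.sin(t0),-np.cos(t0)])/200,3),0,round(-k*(th-th0)/np.pi,4),0)
k=.45
rows(np.linspace(.1,.7,7),k,0);print();rows(np.linspace(.8,1.45,7),k,.7)
E
```

```text
clock: 6.82
eef_pos: [518.4, 129.2, 103.0]
tcp_rot: [-3.138, 0.0, 1.804]
contact_force: [-1.3, -0.7, 0.9]
opening: 0.998
grasp_force: 0.0
clock: 7.4
eef_pos: [516.1, 129.8, 105.4]
tcp_rot: [-3.135, 0.0, 1.806]
contact_force: [-13.3, -4.1, 16.8]
opening: 0.199
grasp_force: 58.7
0.018 0 -0.081 0 -0.0143 0
0.044 0 -0.16 0 -0.0286 0
0.078 0 -0.235 0 -0.043 0
0.119 0 -0.306 0 -0.0573 0
0.167 0 -0.372 0 -0.0716 0
0.221 0 -0.433 0 -0.0859 0
0.28 0 -0.487 0 -0.1003 0

0.047 0 -0.065 0 -0.0143 0
0.104 0 -0.13 0 -0.0298 0
0.168 0 -0.187 0 -0.0454 0
0.238 0 -0.237 0 -0.0609 0
0.313 0 -0.278 0 -0.0764 0
0.391 0 -0.31 0 -0.0919 0
0.472 0 -0.333 0 -0.1074 0
```

```bash
python3 -m inch '[[[0.018,0,-0.081,0,-0.0143,0],[0.044,0,-0.16,0,-0.0286,0],[0.078,0,-0.235,0,-0.043,0],[0.119,0,-0.306,0,-0.0573,0],[0.167,0,-0.372,0,-0.0716,0],[0.221,0,-0.433,0,-0.0859,0],[0.28,0,-0.487,0,-0.1003,0],[0.28,0,-0.487,0,-0.1003,0]]]'
```

```text
clock: 8.07
eef_pos: [502.8, 185.9, 202.1]
tcp_rot: [-3.135, 0.319, 1.808]
contact_force: [-10.0, -4.5, -0.7]
opening: 0.197
grasp_force: 61.3
```

```bash
python3 -m inch '[[[0.047,0,-0.065,0,-0.0143,0],[0.104,0,-0.13,0,-0.0298,0],[0.168,0,-0.187,0,-0.0454,0],[0.238,0,-0.237,0,-0.0609,0],[0.313,0,-0.278,0,-0.0764,0],[0.391,0,-0.31,0,-0.0919,0],[0.472,0,-0.333,0,-0.1074,0],[0.472,0,-0.333,0,-0.1074,0]]]'; python3 -m inch '[[[0,0,0,0,0,0],[0,0,0,0,0,0],[0,0,0,0,0,0]]]'
```

```text
clock: 8.73
eef_pos: [477.3, 293.5, 234.7]
tcp_rot: [-3.134, 0.659, 1.811]
contact_force: [-9.9, -2.6, -0.8]
opening: 0.191
grasp_force: 61.1
clock: 8.98
eef_pos: [477.7, 291.8, 234.9]
tcp_rot: [-3.134, 0.653, 1.809]
contact_force: [-11.2, -1.6, -4.8]
opening: 0.199
grasp_force: 60.5
```

```bash
python3 -m inch '[[[0,0,0,0,0,0],[0,0,0,0,0,0],[0,0,0,0,0,0],[0,0,0,0,0,0],[0,0,-0.15,0,0,0],[0,0,-0.35,0,0,0],[0,0,-0.55,0,0,0],[0,0,-0.75,0,0,0]]]' 1 60; python3 -m inch '[[[-0.182,0,-0.238,0,0.05,0],[-0.182,0,-0.238,0,0.09,0],[-0.182,0,-0.238,0,0.13,0],[-0.182,0,-0.238,0,0.17,0],[-0.182,0,-0.238,0,0.208,0],[-0.182,0,-0.238,0,0.208,0]]]';  python3 -m inch '[[[-0.2,0,0,0,0,0],[-0.4,0,0,0,0,0],[-0.6,0,0,0,0,0],[-0.8,0,0,0,0,0],[-1,0,0,0,0,0],[-1,0,0,0,0,0]]]'
python3 - <<'E'
from h import *
s=r.sense();p=(s["eef_pos"],s["tcp_rot"]);np.savez("w5.npz",p=p[0],r=p[1])
im=r.grab_frame("wrist")[:,:,::-1];sc=r.grab_frame("scene")[:,:,::-1]
cv2.imwrite("pics/w5.png",np.hstack([im[0:400,80:480],cv2.resize(sc[100:250,240:390],(400,400),interpolation=2)]))
cv2.imwrite("pics/w5full.png",im)
print(proj("wrist",(508.3,170.6,35),p))
E
```

```text
clock: 9.65
eef_pos: [459.3, 381.7, 357.4]
tcp_rot: [3.141, 0.652, 1.805]
contact_force: [1.9, 0.5, 0.3]
opening: 0.999
grasp_force: 0.0
clock: 10.15
eef_pos: [460.6, 379.4, 418.3]
tcp_rot: [3.137, -0.009, 1.803]
contact_force: [0.8, 0.3, -0.6]
opening: 1.0
grasp_force: 0.0
clock: 10.65
eef_pos: [507.4, 180.4, 416.0]
tcp_rot: [3.14, 0.002, 1.801]
contact_force: [0.4, 0.2, -0.1]
opening: 0.998
grasp_force: 0.0
[274.60684807 163.71404024]
```

View pics/w5.png

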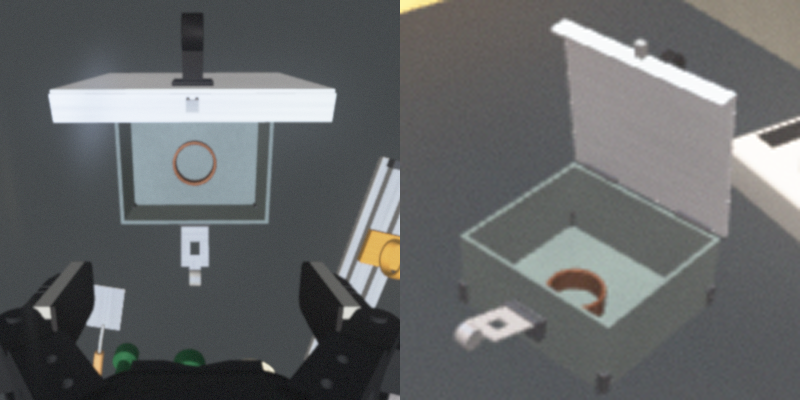

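Picture: the lid is upright and the hasp level. The copper ring is at image (275,163), within 1 px of the prediction. I'll fit it by colour, then drive to the tamper.

Run:
```python
from h import *
w=np.load("w5.npz");p=(w["p"],w["r"]);im=cv2.imread("pics/w5full.png").astype(int)
m=np.zeros(im.shape[:2],np.uint8);m[130:200,240:310]=((im[:,:,2]-im[:,:,0])>25)[130:200,240:310]
cs=max(cv2.findContours(m,0,1)[0],key=cv2.contourArea);e=cv2.fitEllipse(cs);print(e)
print(onz("wrist",e[0],35,p),onz("wrist",e[0],20,p))
s=r.sense();print(move((461.5,-234,330),Ro.from_euler("xyz",[np.pi,0,1.8]),s))
t=cv2.imread("pics/top0.png").astype(int)
g=((t[:,:,1]-t[:,:,2])>25)&((t[:,:,1]-t[:,:,0])>15);g[:225]=0;g[262:]=0;g[:,:345]=0;g[:,380:]=0
ys,xs=np.nonzero(g);print(xs.min(),xs.max(),ys.min(),ys.max())
```

```text
((274.0841979980469, 163.12237548828125), (42.48320388793945, 43.18107986450195), 173.3666534423828)
[507.25889247 171.33978208  35.        ] [507.6628527  169.32584086  20.        ]
[-1.988e+00 -7.009e-01  4.263e-01  3.000e-04 -3.000e-04  8.000e-04]
351 371 233 249
```

```bash
python3 -m inch '[[[-1,-0.35,0,0,0,0],[-1,-0.35,0,0,0,0],[-1,-0.35,0,0,0,0],[-1,-0.35,0,0,0,0],[-1,-0.35,0,0,0,0],[-1,-0.35,0,0,0,0]]]'; python3 -m inch '[[[-1,-0.35,0,0,0,0],[-1,-0.35,0,0,0,0],[-1,-0.35,0,0,0,0],[-1,-0.35,0,0,0,0],[-1,-0.35,0,0,0,0],[-1,-0.35,0,0,0,0],[-1,-0.35,0,0,0,0]]]'
python3 - <<'E'
from h import *
s=r.sense();p=(s["eef_pos"],s["tcp_rot"]);np.savez("w6.npz",p=p[0],r=p[1])
im=r.grab_frame("wrist")[:,:,::-1];cv2.imwrite("pics/w6full.png",im)
hsv=cv2.cvtColor(im,cv2.COLOR_BGR2HSV)
m=cv2.inRange(hsv,(45,80,20),(90,255,255))
n,l,st,c=cv2.connectedComponentsWithStats(m)
for k in range(1,n):
    if st[k,4]>40:print(st[k],c[k].round(1), "V%", np.percentile(hsv[:,:,2][l==k],[10,50,90,98]))
for z in(165,110,28,0):print(z,proj("wrist",(461.5,-234,z),p))
# neighbours' heights from top+scene
def tri(a,b):
    (o1,d1),(o2,d2)=ray("top",a),ray("scene",b);A=np.c_[d1,-d2];t=np.linalg.lstsq(A,o2-o1,rcond=None)[0];return ((o1+t[0]*d1+o2+t[1]*d2)/2).round(1)
q=lambda x,y:((x+.5)/3.3333-.5+330,(y+.5)/3.3333-.5+180)
s=lambda x,y:((x+.5)/(267/114)-.5+120,(y+.5)/(327/140)-.5+165)
print(tri(q(125,37),s(430-267,154)),tri(q(168,345),s(321-267,28)),tri(q(124,192),s(387-267,126)))
E
```

```text
clock: 11.25
eef_pos: [484.0, -28.5, 415.4]
tcp_rot: [-3.141, 0.002, 1.803]
contact_force: [-0.2, 0.6, -0.3]
opening: 1.002
grasp_force: 0.0
clock: 11.83
eef_pos: [463.4, -236.1, 414.6]
tcp_rot: [-3.141, -0.001, 1.804]
contact_force: [0.3, 0.2, -0.1]
opening: 0.999
grasp_force: 0.0
[ 172  129   43   41 1142] [195.2 147.6] V% [ 70. 120. 140. 144.]
[262 142  29  39 866] [275.7 160.5] V% [ 93. 144. 190. 201.]
[ 133  146   38   38 1048] [151.6 165.1] V% [122. 179. 196. 201.]
[ 331  151   74   64 2454] [366.1 182.2] V% [ 80.   135.   167.   171.94]
165 [274.60679209 169.30283985]
110 [274.77788255 163.3688138 ]
28 [274.97257829 156.61607232]
0 [275.02700657 154.7283058 ]
[ 587.2 -228.5  220.7] [ 330.2 -252.7  221.1] [ 462.1 -235.2  161.8]
```

```bash
python3 -m inch '[[[0,0,0.2,0,0,0],[0,0,0.4,0,0,0],[0,0,0.6,0,0,0],[0,0,0.8,0,0,0],[0,0,1,0,0,0],[0,0,1,0,0,0]]]'; python3 -m inch '[[[0,0,0.1,0,0,0],[0,0,0.2,0,0,0],[0,0,0.3,0,0,0],[0,0,0.4,0,0,0],[0,0,0.5,0,0,0],[0,0,0.555,0,0,0],[0,0,0.555,0,0,0],[0,0,0.555,0,0,0]]]';python3 -m inch '[[[0,0,0,0,0,0],[0,0,0,0,0,0],[0,0,0,0,0,0],[0,0,0,0,0,0],[0,0,0,0,0,0],[0,0,0,0,0,0],[0,0,0,0,0,0],[0,0,0,0,0,0]]]' -1 40
```

```text
clock: 12.38
eef_pos: [459.5, -230.4, 208.2]
tcp_rot: [-3.133, -0.009, 1.808]
contact_force: [-1.1, 0.2, -0.5]
opening: 1.003
grasp_force: 0.0
clock: 13.05
eef_pos: [464.0, -234.4, 105.1]
tcp_rot: [3.141, -0.001, 1.807]
contact_force: [0.5, -0.3, -0.2]
opening: 0.997
grasp_force: 0.0
clock: 13.72
eef_pos: [463.2, -235.1, 104.5]
tcp_rot: [3.141, -0.0, 1.806]
contact_force: [-1.8, -0.4, 6.3]
opening: 0.312
grasp_force: 39.3
```

```bash
python3 -m inch '[[[0,0,-0.05,0,0,0],[0,0,-0.15,0,0,0],[0,0,-0.3,0,0,0],[0,0,-0.5,0,0,0],[0,0,-0.7,0,0,0],[0,0,-0.85,0,0,0],[0,0,-0.95,0,0,0],[0,0,-0.95,0,0,0]]]' -1 60
python3 - <<'E'
from h import *
s=r.sense();print(s["eef_pos"],s["opening"],s["grasp_force"],s["contact_force"]);print(move((507.4,170.5,295),Ro.from_euler("xyz",[np.pi,0,1.805]),s))
E
```

```text
clock: 14.38
eef_pos: [464.9, -236.0, 299.0]
tcp_rot: [3.136, 0.004, 1.806]
contact_force: [1.0, 0.6, -3.5]
opening: 0.308
grasp_force: 59.7
[ 464.87438001 -235.98706008  298.99685581] 0.30758986383217785 59.677902738621924 [ 1.01527498  0.62274316 -3.50684503]
[1.9272e+00 6.7970e-01 1.6300e-02 1.8000e-03 1.3000e-03 2.0000e-04]
```

```bash
python3 -m inch '[[[0.1,0.035,0,0,0,0],[0.25,0.09,0,0,0,0],[0.44,0.155,0,0,0,0],[0.62,0.22,0,0,0,0],[0.8,0.28,0,0,0,0],[0.96,0.34,0,0,0,0],[0.96,0.34,0,0,0,0]]]'; python3 -m inch '[[[0.18,0.063,0,0,0,0],[0.36,0.127,0,0,0,0],[0.54,0.19,0,0,0,0],[0.72,0.254,0,0,0,0],[0.86,0.303,0,0,0,0],[0.94,0.33,0,0,0,0],[0.967,0.34,0,0,0,0],[0.967,0.34,0,0,0,0]]]';python3 -m inch '[[[0,0,0.15,0,0,0],[0,0,0.3,0,0,0],[0,0,0.4,0,0,0],[0,0,0.4,0,0,0],[0,0,0.4,0,0,0]]]'
python3 - <<'E'
from h import *
s=r.sense();p=(s["eef_pos"],s["tcp_rot"]);np.savez("w7.npz",p=p[0],r=p[1])
im=r.grab_frame("wrist")[:,:,::-1];cv2.imwrite("pics/w7full.png",im)
sc=r.grab_frame("scene")[:,:,::-1];cv2.imwrite("pics/s7.png",sc)
tp=r.grab_frame("top")[:,:,::-1];cv2.imwrite("pics/t7.png",tp)
o=np.hstack([cv2.resize(im[130:380,180:380],(480,600),interpolation=2)[:600],cv2.resize(sc[90:230,250:325],(320,600),interpolation=2)])
cv2.imwrite("pics/v7.png",o);print(p,s["opening"])
f=s["eef_pos"];print("pred foot centre top z",proj("wrist",f-[0,0,104.5-28],p),"ring35",proj("wrist",(507.3,171.3,35),p),proj("wrist",(507.3,171.3,5),p))
E
```

```text
clock: 14.97
eef_pos: [483.8, -27.1, 292.6]
tcp_rot: [-3.14, -0.005, 1.809]
contact_force: [-0.1, -2.0, -3.8]
opening: 0.308
grasp_force: 59.7
clock: 15.63
eef_pos: [504.8, 172.3, 292.7]
tcp_rot: [-3.139, -0.001, 1.808]
contact_force: [-0.2, 0.0, -3.3]
opening: 0.31
grasp_force: 59.8
clock: 16.05
eef_pos: [504.6, 170.0, 213.4]
tcp_rot: [-3.138, -0.0, 1.805]
contact_force: [-0.3, -0.0, -3.1]
opening: 0.308
grasp_force: 60.0
(array([504.62825815, 170.04084556, 213.38520094]), array([-3.13845428e+00, -3.29427807e-04,  1.80467978e+00])) 0.30849678503803163
pred foot centre top z [275.69392994 206.87113639] ring35 [278.88177735 181.17828832] [278.75605626 176.25315456]
```

View pics/v7.png

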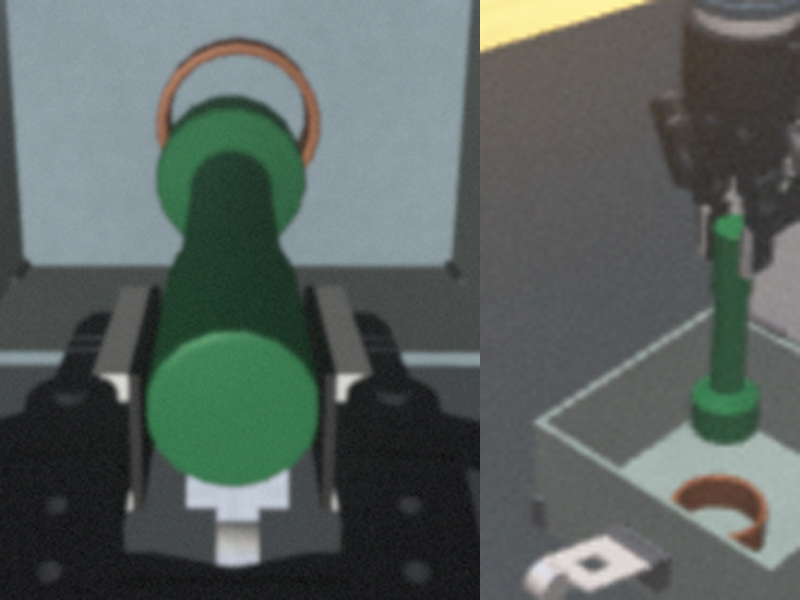

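Wrist crop: ring centre at image (279.4,179), foot centre at (276.5,205). The foot needs about 2.7 mm along tool y and 0.4 mm along tool x. I correct that and then lower.

```bash
python3 -m inch '[[[0.002,0.0135,0,0,0,0],[0.002,0.0135,0.1,0,0,0],[0.002,0.0135,0.2,0,0,0],[0.002,0.0135,0.3,0,0,0],[0.002,0.0135,0.38,0,0,0],[0.002,0.0135,0.38,0,0,0],[0.002,0.0135,0.38,0,0,0]]]'; python3 -m inch '[[[0,0,0.03,0,0,0],[0,0,0.06,0,0,0],[0,0,0.09,0,0,0],[0,0,0.115,0,0,0],[0,0,0.13,0,0,0],[0,0,0.13,0,0,0],[0,0,0.13,0,0,0]]]'
```

```text
clock: 16.78
eef_pos: [508.3, 172.7, 138.7]
tcp_rot: [-3.141, -0.001, 1.806]
contact_force: [-0.5, -0.4, -3.1]
opening: 0.307
grasp_force: 60.0
clock: 17.37
eef_pos: [508.0, 172.6, 112.1]
tcp_rot: [-3.141, -0.001, 1.806]
contact_force: [-0.1, -0.3, -3.4]
opening: 0.307
grasp_force: 60.0
```

```bash
python3 -m inch '[[[0,0,0.005,0,0,0],[0,0,0.01,0,0,0],[0,0,0.013,0,0,0],[0,0,0.013,0,0,0],[0,0,0.013,0,0,0]]]'
```

```text
clock: 17.78
eef_pos: [508.2, 172.7, 109.8]
tcp_rot: [3.141, -0.001, 1.806]
contact_force: [0.2, -0.0, -2.5]
opening: 0.307
grasp_force: 60.1
```

```bash
python3 -m inch '[[[0,0,0,0,0,0],[0,0,0,0,0,0],[0,0,0,0,0,0],[0,0,0,0,0,0],[0,0,0,0,0,0],[0,0,0,0,0,0]]]' 1; python3 -m inch '[[[0,0,-0.1,0,0,0],[0,0,-0.25,0,0,0],[0,0,-0.4,0,0,0],[0,0,-0.6,0,0,0],[0,0,-0.8,0,0,0],[0,0,-1,0,0,0],[0,0,-1,0,0,0]]]'; python3 -m inch '[[[0,0,0,0,0,0],[0,0,-0.3,0,0,0],[0,0,-0.5,0,0,0],[0,0,-0.5,0,0,0],[0,0,-0.5,0,0,0],[0,0,-0.5,0,0,0]]]'
python3 - <<'E'
from h import *
s=r.sense();p=(s["eef_pos"],s["tcp_rot"])
im=r.grab_frame("wrist")[:,:,::-1];cv2.imwrite("pics/w8.png",im)
hsv=cv2.cvtColor(im,cv2.COLOR_BGR2HSV)
m=cv2.inRange(hsv,(45,80,20),(90,255,255));m[260:]=0
n,l,st,c=cv2.connectedComponentsWithStats(m)
print([ (st[k].tolist(),c[k].round(1)) for k in range(1,n) if st[k,4]>60])
# predicted silhouette of upright tamper in ring
C=np.array([507.3,172,0])
q=np.array([proj("wrist",C+[rr*np.cos(t),rr*np.sin(t),z],p) for z,rr in((5,24),(33,24),(120,14),(170,14)) for t in np.linspace(0,6.28,60)])
print("pred x",q[:,0].min(),q[:,0].max(),"y",q[:,1].min(),q[:,1].max())
im=im.astype(int);o=((im[:,:,2]-im[:,:,0])>25);o[:100]=0;o[240:]=0;o[:,:200]=0;o[:,350:]=0;ys,xs=np.nonzero(o);print("ring px",xs.min(),xs.max(),ys.min(),ys.max())
q=np.array([proj("wrist",C+[36*np.cos(t),36*np.sin(t),35],p) for t in np.linspace(0,6.28,60)]);print("pred ring",q.min(0),q.max(0))
print(s["clock"],p[0],s["contact_force"],s["opening"])
E
```

```text
clock: 18.28
eef_pos: [508.1, 172.7, 109.7]
tcp_rot: [3.141, -0.001, 1.806]
contact_force: [-0.2, -0.1, -0.3]
opening: 1.003
grasp_force: 0.0
clock: 18.87
eef_pos: [511.6, 173.7, 318.0]
tcp_rot: [3.13, -0.002, 1.806]
contact_force: [0.3, 0.1, -0.2]
opening: 0.998
grasp_force: 0.0
clock: 19.37
eef_pos: [508.1, 172.4, 409.1]
tcp_rot: [-3.141, -0.001, 1.806]
contact_force: [0.2, 1.2, -1.2]
opening: 1.0
grasp_force: 0.0
[([263, 143, 28, 39, 809], array([276. , 161.5]))]
pred x 260.2177677201267 290.2347976373223 y 142.342363201644 184.01062740351355
ring px 254 297 137 180
pred ring [252.63521291 135.99690027] [297.81286483 181.32920722]
19.3667 [508.14840227 172.38163538 409.05513473] [ 0.1579433   1.21518155 -1.20620896] 0.9996170000143938
```

```bash
python3 -c "
from rig import r
print(r.sign_off())"
```

```text
the job is handed in; nothing more can be done
None
```

I've handed in the job: the tamper stands upright in the copper ring, the lid stands open and the hasp is swung down; the sign-off gave no verdict, so this rests on my last camera measurement of the tamper and ring and the earlier view of the lid and hasp.

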